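# Shut the blast gate of the dust port

## Robot

A 6-joint arm with a two-finger parallel gripper is mounted at the origin on a cart in front of the work surface, level with it; the furniture and walls round the work are solid. World frame = base frame: x ahead of the robot, y to its left, z up, the work surface at z = 0. Lengths are in m, angles in rad, forces in N, time in s.
With the tool pointing down it reaches from about 0.35 to 0.975 m from the base axis. Payload 7.1 kg.
Tool frame: the origin (TCP) lies on the centre line of the jaws, within the pads' length; the fingertips stand 25 mm ahead of it and the grasp point (between the pads) lies 6 mm ahead of it; z points along the fingers, y is the line along which they close (so a half turn about z gives the same grasp; the last joint's range is limited). The gripper opens to 88 mm and grips with 3 to 60 N. Pads are 20 mm wide; open, the fingers measure 115 mm over their backs; the gripper's body (75 mm by 178 mm) begins 61 mm behind the grasp point.
Start: joints at [1.28, 0.423, 1.63, -0, 1.089, -0.019], TCP at [0.168, 0.602, 0.248] pointing down, gripper open.
Joint ranges: [-3, 3], [-0.9, 2.11], [0.09, 2.58], [-1.31, 4.45], [0.11, 2.69], [-2.54, 2.54]. Speed limits (rad/s): [2.39, 2.39, 3.01, 3.14, 3.14, 3.14].

## Interface

Orientations are given as [roll, pitch, yaw] about the fixed x, y, z axes, in that order (R = Rz(yaw) Ry(pitch) Rx(roll)).
In Python, from cell import manip, grab_frame gives the robot as it stands.
- The arm moves only by the tool jog_arm, never from a script. Its arguments are lists of equal length, an entry for each row: "linear": the shift along the tool's x, y, z each as a share of 250 mm, from -1 to 1, a list of three; "rotation": the turn, a rotation vector about the tool's x, y, z each as a share of 45 degrees, from -1 to 1, a list of three. In form: {"linear": [[tx, ty, tz], ...], "rotation": [[ax, ay, az], ...]}. A call has 1 to 8 rows; each row is the pose to reach, as a shift and turn from the pose commanded when the call began, along the tool's axes at that moment; what a row does not reach only later rows make up. A row lasts 1/8 s, in which the tool goes at most 62.5 mm and 10.7 degrees, less where a joint would pass 70% of its speed; a pose out of reach is approached as far as the arm can. A call with a number of a shift or a turn outside -1 to 1 is refused whole. A call with a gripper value outside its range is refused whole. "hand" is the gripper's target within -1 to 1 (fully open at 1, half-way at 0, shut at -1), set as the call begins (left out, the last holds). The fingers move at their own pace and stop on an object; "grip_force" is the grip in N (left out, the last holds). Time passes only in rows, so rows that repeat a pose let the fingers close. It gives the time, the measured TCP pose, the force, the opening and the grip force at its end, in the units of the state.
- manip.sense(): the state, without advancing time (a new reading comes with each control period).
- grab_frame(name): name is "side" or "top"; returns a dict with "img" (480x640x3 uint8, red, green, blue), "camera_matrix" (3x3 intrinsics, pixels), "cam_to_world" (4x4, takes a point from camera to world coordinates). Camera axes: x right, y down, z forward; pixel columns grow to the right and rows downward; lengths in m; the calibration is good to about 2 mm. A picture is of the moment at which its call begins. There is no depth.
- manip.finish_job(): hands the job in; it is judged then, once.
The state is a dict: "clock": time; "qpos": joint angles; "joint_vel": joint speeds; "tau": joint torques, N m; "tool_pos": TCP position; "eef_rot": TCP orientation; "wrist_force": force on the tool from outside, world axes, zero at the start; "wrist_torque": the same for the moment, N m; "width": finger opening in m; "grasp_force": force on a finger pad.
Only numpy, scipy, OpenCV 4.12 (cv2) and the standard library are available. Lean on these libraries where they do the work, as an engineer would, in place of code of your own. Each camera call takes 0.05 s, during which the arm holds its last target. There are 200 camera calls.

## Task

Shut the blast gate of the plywood dust port so that the suction goes to another machine: press the sprung thumb plate behind the gate's upright handle down with a fingertip and, while you hold it down, push the handle toward the round port, on until the gate is fully home and the catch has sprung up again and locked it. Only press and push: do not pinch the handle, do not force it against the raised catch, leave the things lying round the port where they are, and finish clear of everything.

Things in the scene. Friction and masses are not known exactly. Their poses are not given: they have to be found in the camera images.
- port: Plywood dust port fixed to the bench: box 61 mm high, x -70..182, y -66..66 mm. Origin on the bench under the open handle's push face; x = the way the gate slides shut, z up. Catch in a 60 mm high deck at x < 66; from x = 66 the aluminium gate housing, 73.5 mm high. A 48 mm duct spigot runs on to x = 265.
- port_mouth (a point): Centre of the round port's mouth, top of its collar: 64 mm outer diameter, 85.5 mm above the bench, at the port's x = 123 mm. Tallest part but for the handle.
- gate (a joint): How far the gate is slid shut, m: 0 open (starts within 1 mm of it), 0.060 home, handle against the housing. Steel blade 3.5 mm thick, top 66 mm above the bench; friction 1 to 3 N; stays where it is left. At 0.057 or more the catch's tooth springs up into its second notch and locks it.
- handle (a point): Middle of the push face of the gate's upright handle: a plate 56 mm wide along the port's y, from 66 to 103 mm above the bench, 6 mm thick. The face looks to the port's -x; this point is 85 mm up and moves with the gate. In the rules handle_back is this side of the plate, handle_front the far side.
- catch (a joint): How far the sprung catch is pressed down, m: 0 up, 0.013 bottomed; springs back by itself. Starts to give at 2.6 N, 5 N at 0.0065, 8 N at the bottom. Pressed to 0.0065 or more its tooth lets the gate pass; once the gate has moved 0.010 the blade itself keeps the tooth down until the second notch.
- thumb_plate (a point): Centre of the top of the catch's ribbed dark thumb plate, 45 mm along the port's x, 48 mm along y; 76 mm above the bench when up, moves with the catch. Its edge is 5 mm behind the open handle's push face: a fingertip standing on it can push the handle too.
- tooth (a point): Top of the catch's tooth, 10 mm square, moving with the catch; 69 mm above the bench when up, standing in a notch in the blade's edge at the port's -y side. Up, it stops the gate after 2 mm. A 16 mm wide tail of the blade, top 66 mm up, runs beside the thumb plate at y -52..-36 mm.
- tape_measure: Tape measure, 36 x 76 x 70 mm, beyond the thumb-plate end of the port. Loose on the bench; origin at the centre of its underside. To be left alone.
- screwdriver_2: Screwdriver, 208 mm long, 29 mm thick, beside the port. Loose on the bench; origin at the centre of its underside. To be left alone.
- offcut_5: Flat wood offcut, 38 x 130 x 12 mm, beside the port. Loose on the bench; origin at the centre of its underside. To be left alone.
- foam_block_2: Pale pink foam block, 50 x 95 x 42 mm. Loose on the bench; origin at the centre of its underside. To be left alone.
- screw_tin_1: Pale metal screw tin, 67 mm across, 62 mm high. Loose on the bench; origin at the centre of its underside. To be left alone.

How it is judged:
By the outcome, as a careful person would: the job done as asked, in the order asked, and still so for the second after the job is handed in, with the robot touching nothing.
It also fails if it takes over 32 s, if anything falls off the work surface, if the arm or the gripper's body presses on something with over 40 N, if the wrist force passes 120 N, or if a joint passes its speed limit or range.

## Working session

There is one attempt and no reset: what is moved stays moved. The work goes in short steps, Python scripts to look and compute and a tool call to move; the robot and the scene stay as the last step left them, time stands still between calls to the robot, and variables do not carry over. Pictures are saved under pics/ and viewed, at most 10 in all, crops included, and the job is handed in when it is done.

Besides the shell and the picture viewer there is one more tool, called after "Call:" as name(argument=value, ...) on one line, values as JSON. jog_arm: Moves the arm, as the interface text tells. Its arguments: {"type":"object","properties":{"linear":{"type":"array","items":{"type":"array","items":{"type":"number","minimum":-1,"maximum":1}}},"rotation":{"type":"array","items":{"type":"array","items":{"type":"number","minimum":-1,"maximum":1}}},"hand":{"type":"number"},"grip_force":{"type":"number"}},"required":["linear","rotation"]}

```bash
mkdir -p pics; python3 - <<'E'
from cell import manip, grab_frame
import cv2,pickle
s=manip.sense();print({k:s[k] for k in("clock","tool_pos","eef_rot","width","wrist_force")})
for n in("top","side"):
    f=grab_frame(n);cv2.imwrite(f"pics/{n}0.png",f["img"][:,:,::-1]);pickle.dump(f,open(f"{n}0.pkl","wb"));print(f["camera_matrix"],f["cam_to_world"])
E
```

```text
{'clock': 0.0, 'tool_pos': array([0.16761342, 0.60156458, 0.24689819]), 'eef_rot': array([-3.14004757e+00, -9.53909398e-06,  2.86980527e+00]), 'width': 0.08779544336475584, 'wrist_force': array([ 0.49382737, -0.18306185,  0.31066842])}
[[564.56112262   0.         324.37572304]
 [  0.         564.56112262 245.25354659]
 [  0.           0.           1.        ]] [[-0.00829118 -0.99767974  0.06757513  0.40069651]
 [-0.99991734  0.00893591  0.00924431 -0.00519319]
 [-0.00982671 -0.0674929  -0.99767136  1.58241859]
 [ 0.          0.          0.          1.        ]]
[[505.24199678   0.         327.3153381 ]
 [  0.         505.24199678 238.31420059]
 [  0.           0.           1.        ]] [[ 0.96138127 -0.16333762  0.22151046  0.23804995]
 [-0.2749107  -0.53177131  0.80102645 -1.01506463]
 [-0.01304485 -0.83098742 -0.55613824  0.76345369]
 [ 0.          0.          0.          1.        ]]
```

View pics/top0.png

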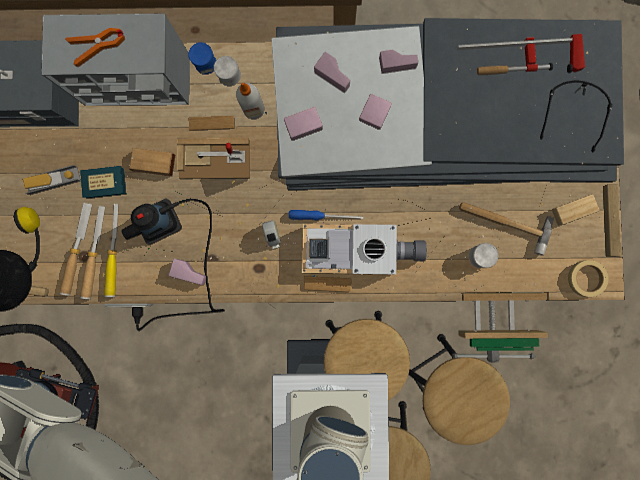

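View pics/side0.png

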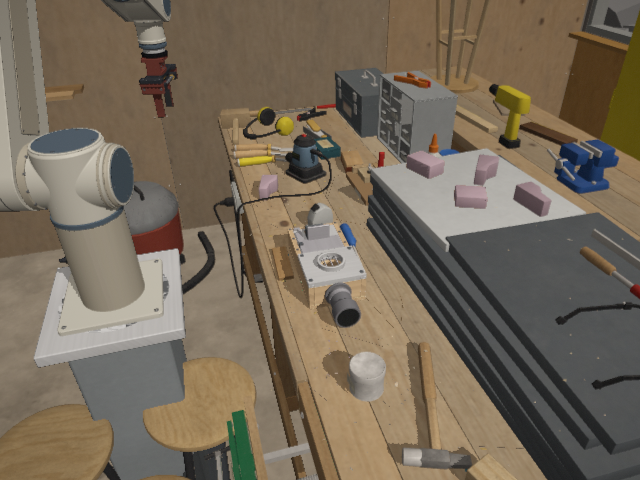

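The top view shows the port at about (303..397, 225..275). Its spigot points right to (425,250), the mouth is at (374,249) and the thumb plate end is at about (318,248). I'll zoom in on that area.

```bash
python3 - <<'E'
import cv2
a=cv2.imread("pics/top0.png")[195:305,250:440]
cv2.imwrite("pics/c0.png",cv2.resize(a,None,fx=4.2,fy=4.2,interpolation=cv2.INTER_CUBIC))
E
```

```text
(no output)
```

View pics/c0.png

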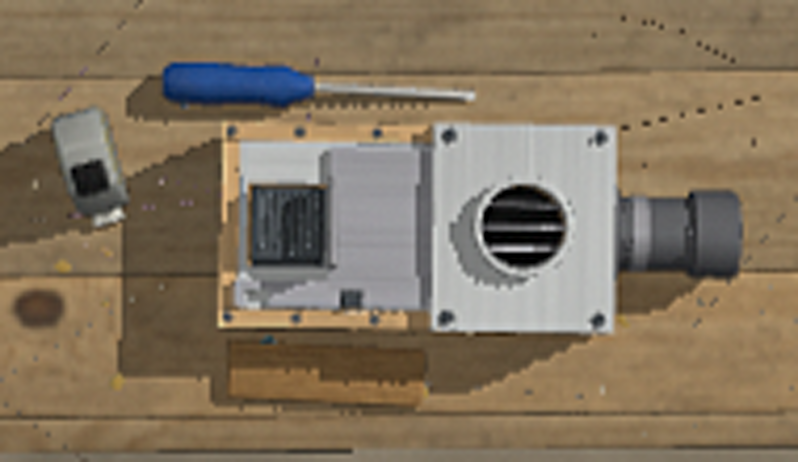

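The crop shows the housing at crop px (432..616, 124..332), the mouth centre at (523,226), the dark thumb plate at (250..326, 185..265), and the tape, screwdriver and offcut around them. Next I'll measure those with masks and cast rays from them.

```bash
cat > h.py <<'E'
import numpy as np,cv2,pickle
def ray(f,uv,z):
    K,T=f["camera_matrix"],f["cam_to_world"]
    d=T[:3,:3]@np.linalg.solve(K,[uv[0],uv[1],1.]);o=T[:3,3]
    return o+d*(z-o[2])/d[2]
def proj(f,p):
    K,T=f["camera_matrix"],f["cam_to_world"];c=K@(T[:3,:3].T@(np.asarray(p)-T[:3,3]));return c[:2]/c[2]
E
python3 - <<'E'
from h import *
np.set_printoptions(precision=4,suppress=True)
f=pickle.load(open("top0.pkl","rb"))
S=8;x0,y0=250,195
a=cv2.resize(f["img"][y0:305,x0:440],None,fx=S,fy=S,interpolation=cv2.INTER_CUBIC)
un=lambda p:((np.asarray(p)+.5)/S-.5)+[x0,y0]
h=cv2.cvtColor(a,cv2.COLOR_RGB2HSV)
def comp(m,box,name,z):
    mm=np.zeros_like(m);X0,Y0,X1,Y1=[int((v)*S/4.2) for v in box];mm[Y0:Y1,X0:X1]=m[Y0:Y1,X0:X1]
    cs,_=cv2.findContours(mm,cv2.RETR_EXTERNAL,cv2.CHAIN_APPROX_NONE)
    c=max(cs,key=cv2.contourArea);r=cv2.minAreaRect(c)
    pts=np.array([ray(f,un(p),z) for p in cv2.boxPoints(r)])
    print(name,"px",un(r[0]),"c",pts.mean(0),"edges",np.linalg.norm(pts[1]-pts[0]),np.linalg.norm(pts[2]-pts[1]),"ang",np.degrees(np.arctan2(*(pts[1]-pts[0])[1::-1])))
    print(pts[:,:2].ravel())
V=h[...,2];Sa=h[...,1]
print("V housing",a[int(150*S/4.2),int(500*S/4.2)],"blade",a[int(200*S/4.2),int(380*S/4.2)])
comp(((V>175)&(Sa<40)).astype(np.uint8),(425,100,640,345),"housing",.0735)
comp((V<105).astype(np.uint8),(235,170,332,280),"thumb",.076)
comp((V<110).astype(np.uint8),(478,175,572,275),"mouth hole",.0855)
# spigot end, dark gray
for n,p in(("spigot end mid",(741,234)),("mouth c",(523,226)),("tape",(90,165)),("driver L",(165,83)),("driver tip",(475,97)),("offTL",(230,345)),("offBR",(425,405))):
    q=(np.array(p)+.5)/4.2-.5+[x0,y0];print(n,ray(f,q,{"s":.05,"m":.0855,"t":.07,"d":.015,"o":.012}[n[0]]))
E
```

```text
V housing [176 178 176] blade [155 154 158]
housing px [374.3467 248.8434] c [ 0.4923 -0.1248  0.0735] edges 0.13238660001318106 0.11610981198405003 ang -1.6175920435840225
[ 0.4276 -0.0651  0.5599 -0.0688  0.5569 -0.1849  0.4247 -0.1805]
thumb px [318.3401 248.6319] c [0.4939 0.025  0.076 ] edges 0.05312842904556789 0.05493695403825577 ang -89.37088398181733
[ 0.521   0.0519  0.5216 -0.0012  0.4667 -0.0019  0.4661  0.0511]
mouth hole px [374.1875 248.5   ] c [ 0.4923 -0.1235  0.0855] edges 0.05244223001269422 0.052846773136527116 ang -90.51987600052452
[ 0.519  -0.0976  0.5185 -0.1501  0.4656 -0.1492  0.4661 -0.0969]
spigot end mid [ 0.4882 -0.2668  0.05  ]
mouth c [ 0.4925 -0.1234  0.0855]
tape [0.535  0.1521 0.07  ]
driver L [0.5942 0.1078 0.015 ]
driver tip [ 0.5829 -0.0983  0.015 ]
offTL [0.4198 0.0656 0.012 ]
offBR [ 0.3792 -0.0629  0.012 ]
```

Measured: port origin ≈ (0.495, -0.001), port x axis ≈ -91.2° (world -y). The housing comes out at 132x116 mm, which matches the size given, and the mouth agrees. Now I'll shut the fingers and move above the thumb plate, with tool y along port x.

Call:
jog_arm(linear=[[-0.1,-0.1,0],[-0.25,-0.25,0],[-0.4,-0.4,0],[-0.55,-0.55,0],[-0.7,-0.7,0],[-0.84,-0.84,0],[-0.94,-0.94,0],[-0.94,-0.94,0]], rotation=[[0,0,0],[0,0,0],[0,0,0],[0,0,0],[0,0,0],[0,0,0],[0,0,0],[0,0,0]], hand=-1, grip_force=15)

```text
clock: 1.1
tool_pos: [0.3316, 0.3109, 0.2475]
eef_rot: [-3.141, -0.0, 2.866]
wrist_force: [0.3, -0.6, 0.2]
width: 0.0112
grasp_force: 0.0
```

Call:
jog_arm(linear=[[-0.1,-0.1,0],[-0.25,-0.25,0],[-0.4,-0.4,0],[-0.55,-0.55,0.1],[-0.7,-0.7,0.2],[-0.84,-0.84,0.3],[-0.94,-0.94,0.36],[-0.94,-0.94,0.36]], rotation=[[0,0,-0.05],[0,0,-0.1],[0,0,-0.15],[0,0,-0.2],[0,0,-0.25],[0,0,-0.3],[0,0,-0.32],[0,0,-0.32]])

```text
clock: 2.1
tool_pos: [0.4948, 0.0223, 0.1564]
eef_rot: [3.142, -0.002, 3.119]
wrist_force: [-0.8, 0.8, -0.4]
width: 0.0005
grasp_force: 0.0
```

```bash
python3 - <<'E'
from cell import manip, grab_frame
from h import *
s=manip.sense();print({k:s[k] for k in("clock","tool_pos","eef_rot","width","wrist_force","grasp_force")})
f=grab_frame("side");pickle.dump(f,open("side1.pkl","wb"))
a=f["img"][130:330,220:420][:,:,::-1];cv2.imwrite("pics/s1.png",cv2.resize(a,None,fx=3,fy=3,interpolation=cv2.INTER_CUBIC))
p=s["tool_pos"]-[0,0,.025];print("tip crop px",(proj(f,p)-[220,130])*3)
for q in[(0,-28,103),(0,28,103),(0,-28,66),(0,28,66),(-27.5,0,76),(123,0,85.5)]:
    c,n=np.cos(np.radians(-91.2)),np.sin(np.radians(-91.2));x,y,z=np.array(q)/1e3
    print(q,(proj(f,[.4947+c*x-n*y,-.0007+n*x+c*y,z])-[220,130])*3)
E
```

```text
{'clock': 2.1, 'tool_pos': array([0.49477302, 0.02234948, 0.1563617 ]), 'eef_rot': array([ 3.14158092e+00, -1.94869093e-03,  3.11858304e+00]), 'width': 0.0005146370205379843, 'wrist_force': array([-0.76721844,  0.78841293, -0.3532559 ]), 'grasp_force': 0.0}
tip crop px [285.08369219 241.36675289]
(0, -28, 103) [259.66530082 290.1679605 ]
(0, 28, 103) [326.2993358  280.09302783]
(0, -28, 66) [261.2738374  327.97669807]
(0, 28, 66) [326.80765153 317.72277238]
(-27.5, 0, 76) [286.06163811 295.45772524]
(123, 0, 85.5) [332.58438495 388.16209089]
```

View pics/s1.png

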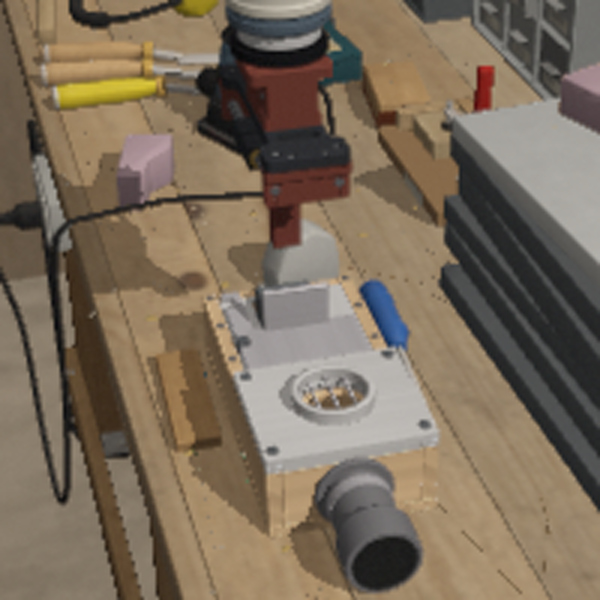

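The side view agrees with the model: the mouth is seen at (333,392) against (333,388) predicted, the handle's top edge at (259..328, ~288), and the tip at (285,245) against (285,241). The tip is behind the handle over the plate. Next I press down.

Call:
jog_arm(linear=[[0,0,0.08],[0,0,0.16],[0,0,0.2],[0,0,0.215],[0,0,0.23],[0,0,0.245],[0,0,0.255],[0,0,0.255]], rotation=[[0,0,0],[0,0,0],[0,0,0],[0,0,0],[0,0,0],[0,0,0],[0,0,0],[0,0,0]])

```text
clock: 3.15
tool_pos: [0.4947, 0.0234, 0.0942]
eef_rot: [3.141, 0.001, 3.121]
wrist_force: [-0.5, 5.1, 5.2]
width: 0.0005
grasp_force: 2.8
```

A 5 N sideways force showed up. I'll look before going on.

```bash
python3 - <<'E'
from cell import manip, grab_frame
from h import *
s=manip.sense();print({k:s[k] for k in("clock","tool_pos","wrist_force","wrist_torque","grasp_force")})
f=grab_frame("side");a=f["img"][180:280,270:370][:,:,::-1];b=cv2.resize(a,None,fx=4,fy=4,interpolation=cv2.INTER_CUBIC)
print("tip",(proj(f,s["tool_pos"]-[0,0,.025])-[270,180])*4)
g=grab_frame("top");c=cv2.resize(g["img"][195:295,290:390][:,:,::-1],None,fx=4,fy=4,interpolation=cv2.INTER_CUBIC)
cv2.imwrite("pics/s2.png",np.hstack([b,c]))
s=manip.sense();print(s["clock"],s["tool_pos"],s["wrist_force"],s["grasp_force"])
E
```

```text
{'clock': 3.15, 'tool_pos': array([0.49468975, 0.02342839, 0.09424887]), 'wrist_force': array([-0.45861679,  5.09897248,  5.20217597]), 'wrist_torque': array([0.85404422, 0.15848494, 0.01589781]), 'grasp_force': 2.7840460860170424}
tip [182.16342128 205.85532617]
3.25 [0.49471922 0.02338777 0.09432917] [-1.05729731  4.24417258  5.3968454 ] 2.7658633806277066
```

View pics/s2.png

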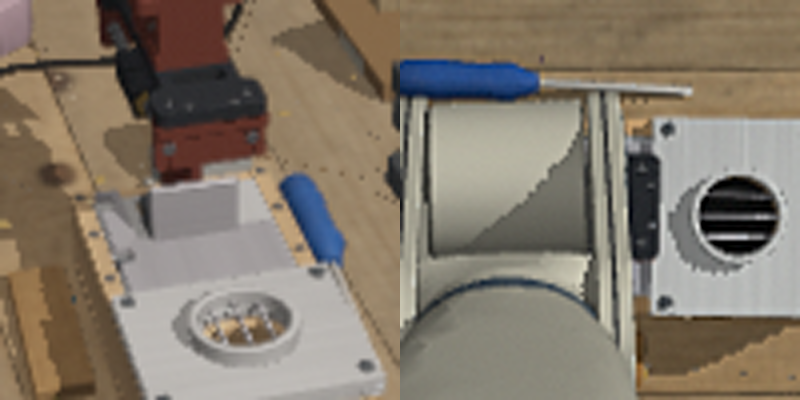

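The handle hasn't visibly moved: its top edge is at (152..238, ~188) in the left half, and the finger stands behind it. The force is probably friction on the ribs. I'll press about 3 mm deeper and ease back 2 mm to confirm.

Call:
jog_arm(linear=[[0,0.004,0.005],[0,0.008,0.01],[0,0.008,0.014],[0,0.008,0.014]], rotation=[[0,0,0],[0,0,0],[0,0,0],[0,0,0]])

```text
clock: 3.75
tool_pos: [0.4948, 0.0243, 0.0909]
eef_rot: [-3.141, 0.001, 3.121]
wrist_force: [-1.0, -3.2, 7.0]
width: 0.0003
grasp_force: 3.5
```

The sideways force changed sign, so it is friction and not the handle. The plate is pressed about 10 mm (7 N). I'll rise about 1 mm so the tip clears the blade top, then push.

Call:
jog_arm(linear=[[0,-0.006,-0.005],[0,-0.02,-0.006],[0,-0.035,-0.006],[0,-0.05,-0.006],[0,-0.065,-0.006],[0,-0.08,-0.006],[0,-0.095,-0.006],[0,-0.1,-0.006]], rotation=[[0,0,0],[0,0,0],[0,0,0],[0,0,0],[0,0,0],[0,0,0],[0,0,0],[0,0,0]])

```text
clock: 4.75
tool_pos: [0.4949, 0.0004, 0.0926]
eef_rot: [3.141, 0.002, 3.12]
wrist_force: [0.9, 7.4, 6.6]
width: 0.0004
grasp_force: 3.7
```

Call:
jog_arm(linear=[[0,-0.015,0],[0,-0.035,-0.003],[0,-0.058,-0.006],[0,-0.08,-0.008],[0,-0.103,-0.008],[0,-0.125,-0.008],[0,-0.148,-0.008],[0,-0.165,-0.008]], rotation=[[0,0,0],[0,0,0],[0,0,0],[0,0,0],[0,0,0],[0,0,0],[0,0,0],[0,0,0]])

```text
clock: 5.75
tool_pos: [0.4928, -0.0415, 0.0938]
eef_rot: [3.142, -0.0, 3.121]
wrist_force: [1.6, 4.8, -2.4]
width: 0.0005
grasp_force: 2.1
```

Call:
jog_arm(linear=[[0,-0.008,0],[0,-0.014,0],[0,-0.02,0],[0,-0.024,0],[0,-0.026,0]], rotation=[[0,0,0],[0,0,0],[0,0,0],[0,0,0],[0,0,0]])

```text
clock: 6.38
tool_pos: [0.4927, -0.0478, 0.094]
eef_rot: [-3.141, -0.0, 3.121]
wrist_force: [-0.2, 1.1, 0.1]
width: -0.0
grasp_force: 0.6
```

Call:
jog_arm(linear=[[0,-0.004,0],[0,-0.008,0],[0,-0.01,0]], rotation=[[0,0,0],[0,0,0],[0,0,0]])

```text
clock: 6.75
tool_pos: [0.4927, -0.0489, 0.094]
eef_rot: [3.14, -0.0, 3.12]
wrist_force: [0.1, 14.1, 0.8]
width: 0.0006
grasp_force: 6.9
```

The force rose sharply to 14 N at about 60 mm of travel, so the gate has hit its stop. I'll back off and rise straight up, clear of everything.

Call:
jog_arm(linear=[[0,0.02,0],[0,0.045,0],[0,0.045,-0.02],[0,0.045,-0.15],[0,0.045,-0.35],[0,0.045,-0.5],[0,0.1,-0.6],[0,0.1,-0.6]], rotation=[[0,0,0],[0,0,0],[0,0,0],[0,0,0],[0,0,0],[0,0,0],[0,0,0],[0,0,0]])

```text
clock: 7.75
tool_pos: [0.4946, -0.025, 0.246]
eef_rot: [-3.141, 0.005, 3.122]
wrist_force: [-0.1, -0.4, -0.1]
width: 0.0006
grasp_force: 0.0
```

Call:
jog_arm(linear=[[0,0.2,0],[0,0.4,0],[0,0.6,0],[0,0.8,0],[0,0.95,0],[0,1,0],[0,1,0]], rotation=[[0,0,0],[0,0,0],[0,0,0],[0,0,0],[0,0,0],[0,0,0],[0,0,0]])

```text
clock: 8.62
tool_pos: [0.4981, 0.2245, 0.2429]
eef_rot: [-3.141, -0.001, 3.122]
wrist_force: [-0.8, -0.5, -0.8]
width: 0.0003
grasp_force: 0.0
```

```bash
python3 - <<'E'
from cell import manip, grab_frame
from h import *
s=manip.sense();print(s["clock"],s["tool_pos"],s["wrist_force"])
f=grab_frame("side");a=f["img"][180:280,270:370][:,:,::-1];b=cv2.resize(a,None,fx=4,fy=4,interpolation=cv2.INTER_CUBIC)
g=grab_frame("top");c=cv2.resize(g["img"][195:295,290:390][:,:,::-1],None,fx=4,fy=4,interpolation=cv2.INTER_CUBIC)
cv2.imwrite("pics/s3.png",np.hstack([b,c]))
t,n=np.cos(np.radians(-91.2)),np.sin(np.radians(-91.2))
P=lambda x,y,z:[.4947+t*x-n*y,-.0007+n*x+t*y,z]
for q in((.06,-.028,.103),(.06,.028,.103)):print("top",(proj(g,P(*q))-[290,195])*4+[400,0],"side",(proj(f,P(*q))-[270,180])*4)
for z in(.063,.076):print("plate edge",z,(proj(f,P(-.005,-.024,z))-[270,180])*4,(proj(f,P(-.05,.024,z))-[270,180])*4)
E
```

```text
8.625 [0.49805568 0.22453565 0.24292294] [-0.76632588 -0.51395039 -0.82699145]
top [642.65015879 254.05314131] side [168.94367527 239.85861497]
top [643.46117577 168.87981744] side [261.16684239 225.37321951]
plate edge 0.063 [153.01418122 236.01050632] [209.86958585 187.28066859]
plate edge 0.076 [152.29947012 218.57209325] [209.49721779 170.19009965]
```

View pics/s3.png

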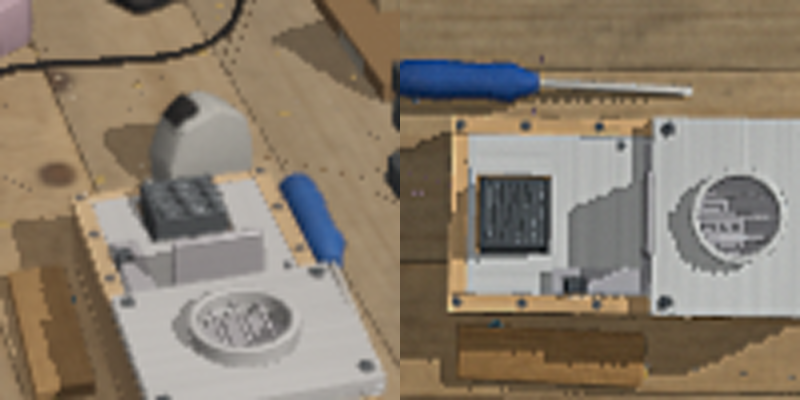

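The gate is shut: the handle is against the housing at (642, 170..254) in the top view, and the duct is closed. The thumb plate is raised again, with its near edge at about (153,222) where 219 is predicted when up. The tooth is in its notch at (573,283), the loose items haven't moved, and the arm is clear.

```bash
python3 -c "
from cell import manip
print(manip.finish_job())"
```

```text
the job is handed in; nothing more can be done
None
```

The blast gate is pushed home against its stop and the catch looks sprung up and locked in the last pictures; the things round the port are where they were, the arm is clear, and the job was handed in at about 8.7 s.

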